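Line up the containers by height on the bench rail

TASK

Line up the four containers on the open worktop (the blue-lidded cup, the brown bottle, the small and the tall white bottle) by height on the low rail with the four round coasters, one upright in the middle of each coaster: the shortest on the coaster beside the red end knob, then taller and taller, so that the tallest stands beside the grey knob. Do not tip any of them over, and leave them all standing still and let go of.

Things in the scene. Friction and masses are not known exactly. Their poses are not given: they have to be found in the camera images.
- cup: white round sample cup with a blue snap lid, 55 mm across at the lid and about 52 mm at the wall, 58 mm high, 30 g; the lid does not come off. Grasp it across the wall, 30 to 45 mm above its underside. Origin: centre of its underside, z up.
- brown_bottle: brown bottle with a narrow black cap, 34 mm across, 85 mm high, 50 g. The cap is fixed; it takes up the top 24 mm and to the fingers it is a square 13 mm across, its sides along the bottle's x and y. Shoulder 61 mm above the underside. Take it by the cap, with the fingertips above the shoulder. Origin: centre of its underside, z up along the container, x and y are level.
- small_bottle: small white bottle with a black cap, 56 mm across (60 mm to the fingers), 132 mm high, 160 g. The cap is fixed; it takes up the top 37 mm and to the fingers it is a square 22 mm across, its sides along the bottle's x and y. Shoulder 95 mm above the underside. Take it by the cap, with the fingertips above the shoulder. Origin: centre of its underside, z up along the container, x and y are level.
- tall_bottle: tall white bottle with a black cap, 65 mm across (70 mm to the fingers), 180 mm high, 300 g. The cap is fixed; it takes up the top 50 mm and to the fingers it is a square 24 mm across, its sides along the bottle's x and y. Shoulder 130 mm above the underside. Take it by the cap, with the fingertips above the shoulder. Origin: centre of its underside, z up along the container, x and y are level.
- coaster_a: round flat black rubber coaster with a thin white ring near its edge, 72 mm across, 4 mm thick, fixed on the rail; origin: centre of its underside, top face 4 mm above it (10 mm above the worktop). The row lies along the coasters' y axis, 90 mm from centre to centre; this is the end coaster on the robot's left.
- coaster_b: round flat black rubber coaster with a thin white ring near its edge, 72 mm across, 4 mm thick, fixed on the rail; origin: centre of its underside, top face 4 mm above it (10 mm above the worktop). Second from the robot's left.
- coaster_c: round flat black rubber coaster with a thin white ring near its edge, 72 mm across, 4 mm thick, fixed on the rail; origin: centre of its underside, top face 4 mm above it (10 mm above the worktop). Third from the robot's left.
- coaster_d: round flat black rubber coaster with a thin white ring near its edge, 72 mm across, 4 mm thick, fixed on the rail; origin: centre of its underside, top face 4 mm above it (10 mm above the worktop). The end coaster on the robot's right.
- knob_red: red knob fixed on the rail at one end of the row of coasters, 26 mm across, 30 mm high, 58 mm from the centre of the end coaster next to it; origin: centre of its underside, 6 mm above the worktop. It may be at either end; it marks the end for the shortest container.
- knob_grey: grey knob fixed on the rail at one end of the row of coasters, 26 mm across, 30 mm high, 58 mm from the centre of the end coaster next to it; origin: centre of its underside, 6 mm above the worktop. It is at the other end from the red knob and marks the end for the tallest container. The rail itself is a fixed aluminium plate 84 mm wide, 424 mm long, 6 mm thick, with a strip 10 mm high along its far edge.
Things that resemble listed ones, but are neither listed nor needed, are in the scene too. Leave any green or purple look-alike of the cup alone.

How it is judged (in metres and radians):
At the end, for the whole second after the job is handed in: Cup, brown bottle, small white bottle and tall white bottle stand in this order on the four coasters, the cup on the one beside the red knob and the tall bottle on the one beside the grey knob; each within 14 mm of its coaster's centre, resting on it, upright within 0.1 rad and at rest (((horizontal distance between knob_red and coaster_a below 0.1 m and horizontal distance between cup and coaster_a below 0.014 m and z of cup in the frame of coaster_a between 0.0015 and 0.008 m and horizontal distance between brown_bottle and coaster_b below 0.014 m and z of brown_bottle in the frame of coaster_b between 0.0015 and 0.008 m and horizontal distance between small_bottle and coaster_c below 0.014 m and z of small_bottle in the frame of coaster_c between 0.0015 and 0.008 m and horizontal distance between tall_bottle and coaster_d below 0.014 m and z of tall_bottle in the frame of coaster_d between 0.0015 and 0.008 m) or (horizontal distance between knob_red and coaster_d below 0.1 m and horizontal distance between cup and coaster_d below 0.014 m and z of cup in the frame of coaster_d between 0.0015 and 0.008 m and horizontal distance between brown_bottle and coaster_c below 0.014 m and z of brown_bottle in the frame of coaster_c between 0.0015 and 0.008 m and horizontal distance between small_bottle and coaster_b below 0.014 m and z of small_bottle in the frame of coaster_b between 0.0015 and 0.008 m and horizontal distance between tall_bottle and coaster_a below 0.014 m and z of tall_bottle in the frame of coaster_a between 0.0015 and 0.008 m)) and angle between each of cup, brown_bottle, small_bottle, tall_bottle's own z axis and vertical below 0.1 rad and linear speed of each of cup, brown_bottle, small_bottle, tall_bottle below 0.02 m/s); the robot touches nothing.
It fails at once if the cup is tipped over (more than 0.7 rad) (angle between cup's own z axis and vertical above 0.7 rad).
It fails at once if the brown bottle is tipped over (more than 0.7 rad) (angle between brown_bottle's own z axis and vertical above 0.7 rad).
It fails at once if the small bottle is tipped over (more than 0.7 rad) (angle between small_bottle's own z axis and vertical above 0.7 rad).
It fails at once if the tall bottle is tipped over (more than 0.7 rad) (angle between tall_bottle's own z axis and vertical above 0.7 rad).
It also fails if it takes over 120 s, if anything falls off the work surface, if the arm or the gripper's body presses on something with over 40 N, if the wrist force passes 120 N, or if a joint passes its speed limit or range.

ROBOT

A 6-joint arm with a two-finger parallel gripper is mounted at the origin on a cart in front of the work surface, level with it; the furniture and walls round the work are solid. World frame = base frame: x ahead of the robot, y to its left, z up, the work surface at z = 0. Lengths are in mm, angles in degrees, forces in N, time in s.
With the tool pointing down it reaches from about 375 to 925 mm from the base axis. Payload 5.7 kg.
Tool frame: the origin (TCP) lies on the centre line of the jaws, within the pads' length; the fingertips stand 17 mm ahead of it and the grasp point (between the pads) lies 2 mm behind it; z points along the fingers, x is the direction in which the jaws open and shut, and the axes are right-handed (so a half turn about z gives the same grasp; the last joint's range is limited). The gripper opens to 85 mm and grips with 20 to 120 N. Pads are 22 mm wide; open, the fingers measure 114 mm over their backs; the gripper's body (76 mm by 85 mm) begins 54 mm behind the grasp point. The pads swing forward as they close: fully open they stand 13 mm farther back than shut.
Start: joints at [67.374, 20.558, 86.54, -0, 72.909, -6.595], TCP at [165.692, 576.638, 248.267] pointing down, gripper open.
Joint ranges: [-170.27, 170.27], [-57.76, 135], [12.27, 136.19], [-55.21, 235.2], [11.17, 155.16], [-170.74, 170.74]. Speed limits (degrees/s): [136.94, 136.94, 180, 180, 180, 180].

INTERFACE

Orientations are given as a 3x3 rotation matrix whose columns are the frame's x, y, z axes.
In Python, from bench import status, eyes, r gives the robot as it stands. The module is installed in compiled form; this text tells all that it offers.
- The arm moves only by the tool drive_tool, never from a script. Its argument "commands" is a list of rows, each a list of 2 entries, a list of its own where there are three numbers: the shift along the world's x, y, z in units of 30 mm (1.0 is 30 mm), then the turn about the world's z in units of 8 degrees (1.0 is 8 degrees). In form: [[[dx, dy, dz], turn], ...]. A call has 1 to 8 rows; each row shifts and turns the commanded pose from where the row before left it; what a row does not reach is not made up. A row lasts 1/8 s, in which the tool goes at most 62.5 mm and 10.7 degrees, less where a joint would pass 70% of its speed; a pose out of reach is approached as far as the arm can. A call is refused whole if a number of a shift passes 1 or a number of a turn 1, either way. A call with a gripper value outside its range is refused whole. "gripper" is the opening, from 0 (shut) to 1 (fully open), set as the call begins (left out, the last holds). The fingers move at their own pace and stop on an object; "force" is the grip in N (left out, the last holds). Time passes only in rows, so rows that do not move let the fingers close. It gives the time, the measured TCP pose, the force and the opening at its end, in the units of the state.
- status.state(): the state, without advancing time (a new reading comes with each control period).
- eyes.read_camera(name): name is "scene" or "top" or "wrist"; returns a dict with "frame" (384x512x3 uint8, red, green, blue), "vfov" (degrees; the focal length in pixels is half the picture's height over the tangent of half this angle, whatever the lens; pixels are square), "cx", "cy" (the principal point, pixels), "k1" (the pictures are not rectified: a ray, as slopes to the right and down, at radius r is drawn at 1 + k1 r^2 times it, then the intrinsics apply), "camera_from_world" (4x4, takes a point from world to camera coordinates); the wrist camera has in their place "tool_from_camera" (4x4, takes a point from camera to tool coordinates, whose origin is the TCP and whose axes are the tool frame's). Camera axes: x right, y down, z forward; pixel columns grow to the right and rows downward; lengths in mm; the calibration is good to about 2 mm. A picture is of the moment at which its call begins: read the wrist's pose just before it. There is no depth.
- r.close_job(): hands the job in, once; it reports no verdict.
The state is a dict: "t": time; "qpos": joint angles; "dq": joint speeds; "joint_torque": joint torques, N m; "ee_pos": TCP position; "orientation": TCP orientation; "contact_force": force on the tool from outside, world axes, zero at the start; "ft_torque": the same for the moment, N m; "opening": finger opening in mm.
Only numpy, scipy, OpenCV 4.12 (cv2) and the standard library are available. Lean on these libraries where they do the work, as an engineer would, in place of code of your own. Each camera call takes 0.05 s, during which the arm holds its last target. There are 200 camera calls.

## Working session

There is one attempt and no reset: what is moved stays moved. The work goes in short steps, Python scripts to look and compute and a tool call to move; the robot and the scene stay as the last step left them, time stands still between calls to the robot, and variables do not carry over. Pictures are saved under pics/ and viewed, about 12 in all and at most 16, crops included, and the job is handed in when it is done.

Besides the shell and the picture viewer there is one more tool, called as name(argument=value, ...) on one line, values as JSON. drive_tool: Moves the arm, as the interface text tells. Its arguments: {"type":"object","properties":{"commands":{"type":"array","items":{"type":"array"}},"gripper":{"type":"number"},"force":{"type":"number"}},"required":["commands"]}

```bash
mkdir -p pics; cat > h.py <<'E'
import numpy as np, cv2
from bench import status, eyes, r
def cam(name):
    s=status.state(); d=eyes.read_camera(name); 
    if name=="wrist":
        T=np.eye(4);T[:3,:3]=np.array(s["orientation"]);T[:3,3]=s["ee_pos"]
        d["wc"]=T@np.array(d["tool_from_camera"])
    else: d["wc"]=np.linalg.inv(np.array(d["camera_from_world"]))
    d["f"]=192/np.tan(np.radians(d["vfov"])/2)
    return d
def ray(d,u,v):
    x=(u-d["cx"])/d["f"];y=(v-d["cy"])/d["f"];a,b=x,y
    for _ in range(20):
        k=1+d["k1"]*(a*a+b*b);a,b=x/k,y/k
    return d["wc"][:3,3],d["wc"][:3,:3]@np.array([a,b,1.])
def onz(d,u,v,z):
    o,w=ray(d,u,v);return o+w*(z-o[2])/w[2]
def proj(d,p):
    c=np.linalg.inv(d["wc"])@np.append(p,1.);a,b=c[:2]/c[2];k=1+d["k1"]*(a*a+b*b)
    return np.array([d["cx"]+d["f"]*a*k,d["cy"]+d["f"]*b*k])
def save(d,n,box=None,s=1.5):
    f=d["frame"][:,:,::-1]
    if box: f=f[box[1]:box[3],box[0]:box[2]]
    cv2.imwrite(f"pics/{n}.png",cv2.resize(f,None,fx=s,fy=s,interpolation=cv2.INTER_CUBIC))
E
python3 - <<'E'
from h import *
import pickle
for n in("top","scene"):
    d=cam(n);save(d,n+"0");pickle.dump(d,open(n+"0.pkl","wb"));print(n,d["wc"].round(3),d["vfov"],d["k1"])
print(status.state())
E
```

```text
top [[ 4.50000e-02 -9.74000e-01  2.20000e-01  3.82677e+02]
 [-9.99000e-01 -4.50000e-02  4.00000e-03 -2.37060e+01]
 [ 6.00000e-03 -2.20000e-01 -9.75000e-01  1.06865e+03]
 [ 0.00000e+00  0.00000e+00  0.00000e+00  1.00000e+00]] 56.77031792257115 -0.09357584244294145
scene [[-9.610000e-01 -2.150000e-01  1.730000e-01  3.727780e+02]
 [-2.760000e-01  7.400000e-01 -6.130000e-01  8.302270e+02]
 [ 4.000000e-03 -6.370000e-01 -7.710000e-01  1.114008e+03]
 [ 0.000000e+00  0.000000e+00  0.000000e+00  1.000000e+00]] 43.81512022751304 -0.028891165206401868
{'t': 0.1, 'qpos': array([ 6.73743276e+01,  2.05931243e+01,  8.65922456e+01, -2.47455157e-03,
        7.29106337e+01, -6.59560984e+00]), 'dq': array([ 0.08945324, -0.09203404, -0.19943338,  0.09229845, -0.04417188,
       -0.0368256 ]), 'joint_torque': array([ 5.38558629e-05, -5.28657568e+01, -2.79351336e+01, -1.46998336e-04,
        4.94949112e-03,  1.87152966e-05]), 'ee_pos': array([165.48584667, 576.11093473, 247.54833821]), 'orientation': array([[ 2.76128945e-01,  9.61120407e-01, -6.06504608e-04],
       [ 9.61119149e-01, -2.76129570e-01, -1.56250313e-03],
       [-1.66922750e-03, -1.51470852e-04, -9.99998595e-01]]), 'contact_force': array([-0.55400331, -0.08790508, -0.30912813]), 'ft_torque': array([-0.0277436 ,  0.02864072,  0.05021942]), 'opening': 85.78898200262842}
```

View pics/top0.png

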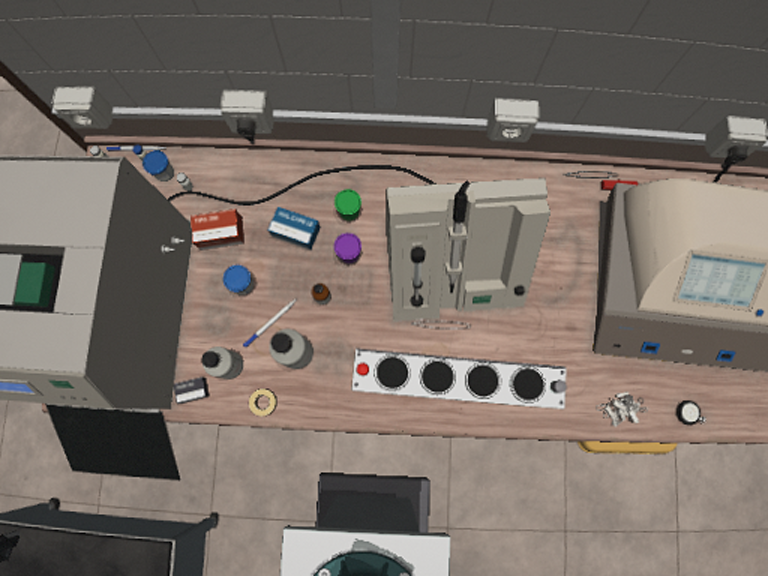

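View pics/scene0.png

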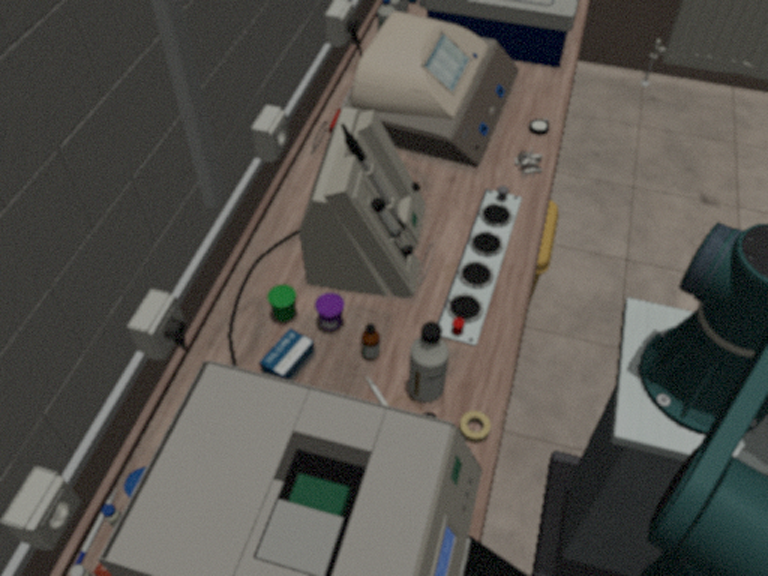

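Top view (768×576): blue-lidded objects at (237,279) (open worktop, lid-sized) and (156,163) (behind the big machine by the wall, among clutter); green (347,205) and purple (347,248) are look-alikes to leave alone. Brown bottle is at (320,293). White bottles: (290,347), the larger, and (220,360), the smaller. The coasters run from (393,372) to (528,384), with the red knob at the left end (362,369) and grey at the right (559,386). I choose the cup at (237,279) and will check it in a crop.

```bash
python3 - <<'E'
from h import *
import pickle
d=pickle.load(open("top0.pkl","rb"));f=d["frame"]
save(d,"crop0",(105,90,245,280),4) if False else save(d,"crop0",(100,95,260,245),4.5)
hsv=cv2.cvtColor(f,cv2.COLOR_RGB2HSV)
def blobs(m,box,z,nm,amin=15):
    mm=np.zeros_like(m);x0,y0,x1,y1=box;mm[y0:y1,x0:x1]=m[y0:y1,x0:x1]
    n,l,s,c=cv2.connectedComponentsWithStats(mm.astype(np.uint8))
    for i in range(1,n):
        if s[i,4]>=amin: print(nm,c[i].round(1),s[i],onz(d,*c[i],z).round(1)[:2])
H,S,V=[hsv[:,:,i].astype(int) for i in range(3)]
blobs(((H>95)&(H<125)&(S>110)),(140,170,175,200),58,"cup")
dark=V<60
blobs(dark,(190,180,230,215),85,"brown"); blobs(dark,(125,220,165,260),132,"small"); blobs(dark,(175,210,215,245),180,"tall")
blobs(V<70,(243,232,375,270),10,"coast",150)
blobs(((H<8)|(H>172))&(S>150),(230,235,250,255),36,"red")
# device edge corners
for p in((190,215),(170,405),(120,160),(388,190),(388,322),(547,180)): print(p,onz(d,p[0]/1.5,p[1]/1.5,0).round(0)[:2])
E
```

```text
cup [157.5 185.3] [149 177  18  18 255] [620.7 279.4]
brown [211.6 192.1] [209 190   7   6  28] [601.6 114. ]
small [140.1 239.2] [135 235  11  10  91] [454.5 288.6]
small [136.1 255.5] [135 252   3   8  15] [411.2 294.7]
tall [187.1 228.3] [181 222  13  13 131] [484.4 155.6]
coast [261.3 247.9] [252 238  20  21 325] [456.  -34.6]
coast [291.5 250.6] [282 241  20  20 326] [ 451.9 -124.2]
coast [321.5 253.4] [312 244  20  20 318] [ 447.6 -213.5]
coast [351.8 255.7] [342 246  20  20 311] [ 444.1 -304.1]
red [241.5 245.8] [238 242   8   8  47] [457.8  23. ]
(190, 215) [769. 413.]
(170, 405) [368. 404.]
(120, 160) [894. 594.]
(388, 190) [844. -10.]
(388, 322) [557. -22.]
(547, 180) [ 886. -356.]
```

View pics/crop0.png

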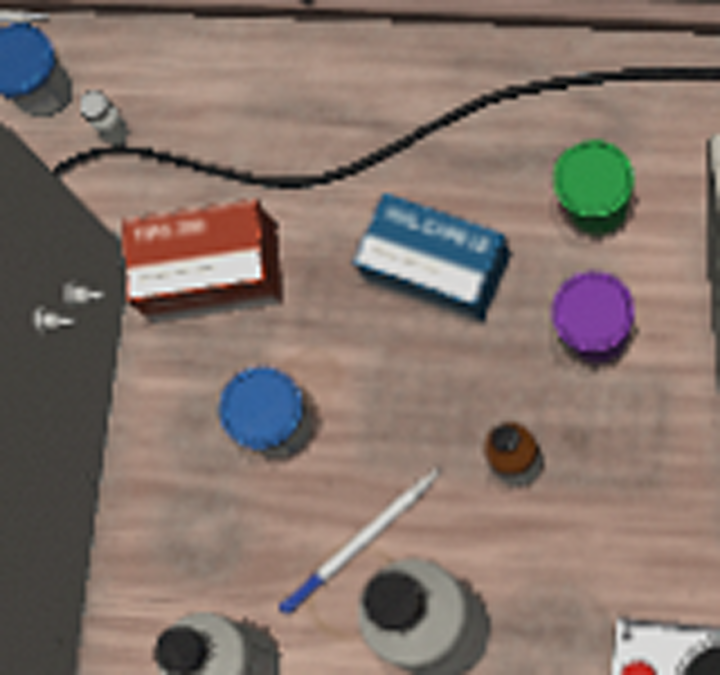

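The crop confirms it: the chosen cup (crop 262,408) has a blue lid and is clear of the machine. The far blue one sits by the wall behind the machine. The red knob is at coaster_a, so cup→a, brown→b, small→c, tall→d. I'll take the tall one first.

drive_tool(commands=[[[0.7,-1,0.2],0],[[0.7,-1,0.2],0],[[0.7,-1,0.2],0],[[0.7,-1,0.2],0],[[0.7,-1,0.2],0],[[0.7,-1,0.2],0],[[0.7,-1,0.2],0],[[0.7,-1,0.2],0]], gripper=1, force=40)

```text
t: 1.1
ee_pos: [333.1, 335.8, 296.0]
orientation: [[0.276, 0.961, -0.003], [0.961, -0.276, 0.0], [-0.0, -0.003, -1.0]]
contact_force: [-4.4, -0.5, -0.2]
opening: 85.5
```

drive_tool(commands=[[[0.7,-1,0.3],0],[[0.7,-1,0.3],0],[[0.7,-1,0.3],0],[[0.7,-1,0.3],0],[[0.8,-1,0.3],0],[[0.8,-1,0.3],0],[[0,0,0],0],[[0,0,0],0]])

```text
t: 2.1
ee_pos: [465.0, 156.7, 349.7]
orientation: [[0.277, 0.961, -0.002], [0.961, -0.277, 0.0], [-0.0, -0.001, -1.0]]
contact_force: [-0.2, -0.2, -0.9]
opening: 85.2
```

```bash
python3 - <<'E'
from h import *
import pickle
d=cam("wrist");save(d,"w1");pickle.dump(d,open("w1.pkl","wb"))
print(np.array(d["tool_from_camera"]).round(2),d["vfov"],status.state()["ee_pos"])
for n,p in dict(tall=(484.4,155.6,180),small=(454.5,288.6,132),brown=(601.6,114,85),cup=(620.7,279.4,58)).items(): print(n,(proj(d,np.array(p,float))*1.5).round())
E
```

```text
[[   1.      0.      0.      0.21]
 [  -0.      0.96    0.27  -66.55]
 [  -0.     -0.27    0.96 -125.46]
 [   0.      0.      0.      1.  ]] 69.4600855363738 [464.79156122 157.06361111 349.70564365]
tall [385. 302.]
small [532. 208.]
brown [376. 391.]
cup [527. 356.]
```

View pics/w1.png

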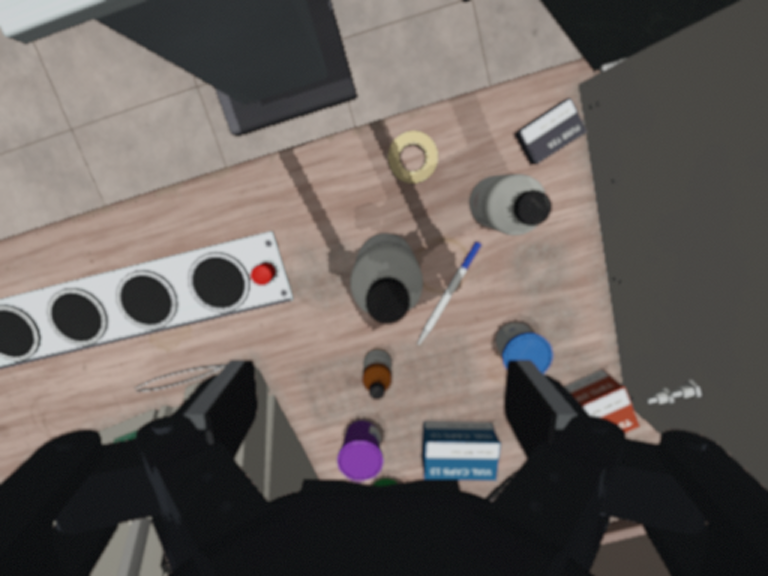

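The wrist view agrees with the top estimates: tall cap predicted at (385,302) and seen at (387,300); small at (532,208), brown at (376,391), cup at (527,356). The caps look round, so I'll look for yaw cues such as labels in the scene view and close up.

```bash
python3 - <<'E'
from h import *
import pickle
d=pickle.load(open("scene0.pkl","rb"));a=d["frame"][205:285,225:315,::-1]
w=pickle.load(open("w1.pkl","rb"))["frame"][100:280,220:390,::-1]
a=cv2.resize(a,(450,400),interpolation=cv2.INTER_CUBIC);w=cv2.resize(w,(340,360),interpolation=cv2.INTER_CUBIC)
o=np.zeros((400,790,3),np.uint8);o[:,:450]=a;o[:360,450:]=w
cv2.imwrite("pics/z1.png",o)
E
```

```text
(no output)
```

View pics/z1.png

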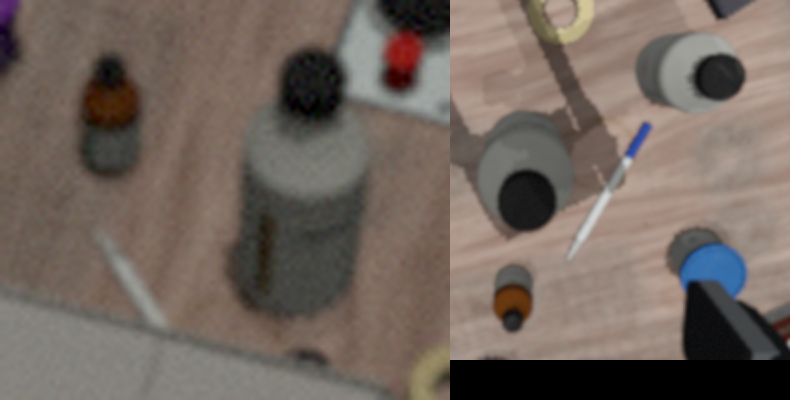

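```bash
cat >> h.py <<'E'
def blob(d,p,col,win=22):
    """centroid of the colour blob near projected p, cast on the plane z=p[2]"""
    u,v=proj(d,np.array(p,float)).round().astype(int);hsv=cv2.cvtColor(d["frame"],cv2.COLOR_RGB2HSV).astype(int)
    H,S,V=hsv[...,0],hsv[...,1],hsv[...,2]
    m=(V<60) if col=="dark" else (H>95)&(H<125)&(S>110)
    M=np.zeros(m.shape,np.uint8);M[max(v-win,0):v+win,max(u-win,0):u+win]=m[max(v-win,0):v+win,max(u-win,0):u+win]
    n,l,s,c=cv2.connectedComponentsWithStats(M)
    i=1+np.argmax(s[1:,4]);q=onz(d,*c[i],p[2]);print(col,p,"px",c[i].round(1),s[i],"->",q.round(1));return q
E
python3 - <<'E'
from h import *
import pickle
d=pickle.load(open("w1.pkl","rb"))
blob(d,(484.4,155.6,180),"dark");blob(d,(454.5,288.6,132),"dark",18);blob(d,(601.6,114,85),"dark",8)
blob(d,(620.7,279.4,58),"blue",25)
f=d["frame"]
for n,p in dict(a=(456,-34.6,10),b=(452,-124,10),c=(447.6,-213.5,10)).items(): blob(d,p,"dark",24)
E
```

```text
dark (484.4, 155.6, 180) px [258.  199.6] [244 185  29  30 696] -> [483.  157.3 180. ]
dark (454.5, 288.6, 132) px [353.8 138.1] [342 128  25  22 422] -> [453.6 287.8 132. ]
dark (601.6, 114, 85) px [251. 259.] [246 254  10  11  85] -> [598.7 115.   85. ]
blue (620.7, 279.4, 58) px [351.8 233.6] [335 222  33  27 591] -> [614.1 280.8  58. ]
dark (456, -34.6, 10) px [145.2 188. ] [129 173  33  31 812] -> [455.9 -34.8  10. ]
dark (452, -124, 10) px [ 97.  199.6] [ 81 185  33  30 765] -> [ 451.8 -124.8   10. ]
dark (447.6, -213.5, 10) px [ 50.4 210.8] [ 35 196  32  30 726] -> [ 447.7 -214.6   10. ]
```

drive_tool(commands=[[[0.6,0,0],0],[[0,0,-1],0],[[0,0,-1],0],[[0,0,-1],0],[[0,0,-1],0],[[0,0,-1],0],[[0,0,-1],0],[[0,0,-0.45],0]])

```text
t: 3.15
ee_pos: [483.3, 157.0, 155.0]
orientation: [[0.275, 0.961, -0.002], [0.961, -0.275, -0.0], [-0.001, -0.002, -1.0]]
contact_force: [-0.5, 0.7, 0.4]
opening: 85.7
```

drive_tool(commands=[[[0,0,0],0],[[0,0,0],0],[[0,0,0],0],[[0,0,0],0],[[0,0,0],0],[[0,0,0],0],[[0,0,0],0],[[0,0,0],0]], gripper=0, force=20)

```text
t: 4.15
ee_pos: [484.5, 156.8, 157.9]
orientation: [[0.276, 0.961, 0.002], [0.961, -0.276, 0.0], [0.001, 0.002, -1.0]]
contact_force: [-1.8, 0.3, 6.2]
opening: 29.5
```

drive_tool(commands=[[[0,0,0],0],[[0,0,0],0],[[0,0,0],0],[[0,0,0],0],[[0,0,0],0],[[0,0,0],0]])

```text
t: 4.9
ee_pos: [484.5, 156.8, 157.9]
orientation: [[0.276, 0.961, 0.002], [0.961, -0.276, 0.0], [0.001, 0.002, -1.0]]
contact_force: [-1.5, -0.1, 6.1]
opening: 29.4
```

Opening of 29.4 mm on a 24 mm square means the grip is off by about 15° in yaw. I'll open, turn and regrip.

drive_tool(commands=[[[0,0,0],0],[[0,0,0],0],[[0,0,0.15],0],[[0,0,0],0.95],[[0,0,0],0.95],[[0,0,0],0],[[0,0,0],0]], gripper=0.6)

```text
t: 5.78
ee_pos: [483.7, 156.6, 161.3]
orientation: [[0.017, 1.0, 0.0], [1.0, -0.017, -0.0], [-0.0, 0.0, -1.0]]
contact_force: [-0.4, -0.2, -0.6]
opening: 51.7
```

drive_tool(commands=[[[0,0,0],0],[[0,0,0],0],[[0,0,0],0],[[0,0,0],0],[[0,0,0],0],[[0,0,0],0],[[0,0,0],0],[[0,0,0],0]], gripper=0, force=20)

```text
t: 6.78
ee_pos: [483.7, 156.6, 161.3]
orientation: [[0.014, 1.0, 0.0], [1.0, -0.014, -0.0], [-0.0, 0.0, -1.0]]
contact_force: [-1.5, -1.1, 2.0]
opening: 24.8
```

drive_tool(commands=[[[0,0,0],0],[[0,0,0],0],[[0,0,0.2],0],[[0,0,0.5],0],[[0,0,0.8],0],[[0,0,0.8],0],[[0,0,0.5],0],[[0,0,0.2],0]], gripper=0, force=60)

```text
t: 7.78
ee_pos: [484.0, 156.7, 252.4]
orientation: [[0.014, 1.0, 0.002], [1.0, -0.014, 0.0], [0.0, 0.002, -1.0]]
contact_force: [-0.1, 0.0, -3.7]
opening: 24.0
```

drive_tool(commands=[[[0,-0.2,0],0],[[0,-0.5,0],0],[[-0.1,-0.9,0],0],[[-0.1,-0.9,0],0],[[-0.1,-0.9,0],0],[[-0.1,-0.9,0],0],[[-0.1,-0.9,0],0],[[-0.1,-0.9,0],0]])

```text
t: 8.78
ee_pos: [464.6, -28.1, 250.4]
orientation: [[0.015, 1.0, -0.002], [1.0, -0.015, -0.0], [-0.0, -0.002, -1.0]]
contact_force: [-0.4, -0.9, -3.9]
opening: 24.3
```

drive_tool(commands=[[[-0.1,-0.9,0],0],[[-0.1,-0.9,0],0],[[-0.1,-0.9,0],0],[[-0.1,-0.9,0],0],[[-0.1,-0.9,0],0],[[-0.1,-0.9,0],0],[[-0.1,-0.9,0],0],[[0,-0.9,0],0]])

```text
t: 9.78
ee_pos: [443.1, -243.6, 250.3]
orientation: [[0.015, 1.0, -0.002], [1.0, -0.015, 0.001], [0.001, -0.002, -1.0]]
contact_force: [0.5, -0.3, -3.2]
opening: 24.3
```

drive_tool(commands=[[[0,-0.6,0],0],[[0,-0.4,0],0],[[0,-0.2,0],0],[[0,0,0],0],[[0,0,0],0]])

```text
t: 10.4
ee_pos: [444.6, -277.6, 251.2]
orientation: [[0.014, 1.0, -0.0], [1.0, -0.014, 0.0], [0.0, -0.0, -1.0]]
contact_force: [0.3, 0.5, -3.8]
opening: 23.9
```

```bash
python3 - <<'E'
from h import *
print(status.state()["ee_pos"],status.state()["opening"],status.state()["contact_force"])
d=cam("top");save(d,"t2",(210,170,410,290),4);q=proj(d,np.array((444,-304,10.)));print(q, (q-[210,170])*4)
E
```

```text
[ 444.63284649 -277.62926448  251.23361229] 23.87555860737862 [ 0.31747635  0.48131009 -3.84308452]
[351.73358562 255.72745551] [566.93434249 342.90982204]
```

View pics/t2.png

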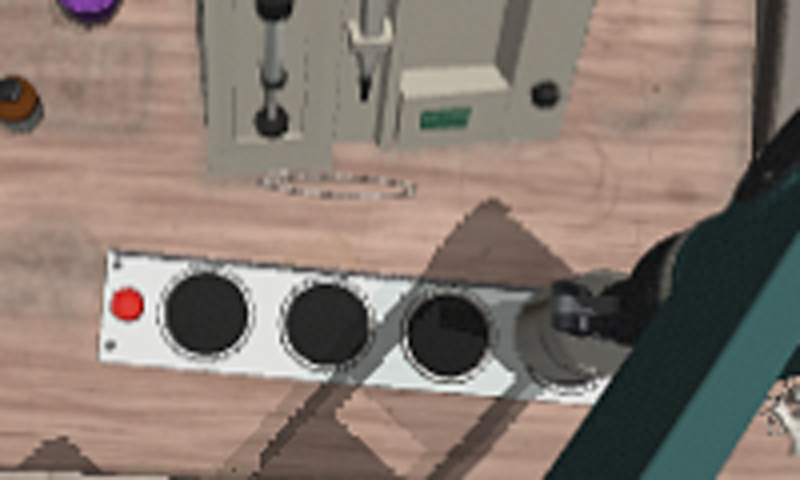

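The tall bottle hangs upright near coaster d, at crop (565,330). I'll finish the move and lower it.

drive_tool(commands=[[[0,-0.5,0],0],[[0,-0.38,0],0],[[0,0,-0.6],0],[[0,0,-0.9],0],[[0,0,-0.6],0],[[0,0,-0.3],0],[[0,0,-0.15],0],[[0,0,0],0]])

```text
t: 11.45
ee_pos: [444.9, -305.1, 175.0]
orientation: [[0.015, 1.0, 0.0], [1.0, -0.015, -0.0], [-0.0, 0.0, -1.0]]
contact_force: [0.4, 0.4, -2.8]
opening: 23.9
```

drive_tool(commands=[[[0,0,-0.05],0],[[0,0,-0.04],0],[[0,0,0],0],[[0,0,0],0]])

```text
t: 11.95
ee_pos: [444.8, -304.8, 172.2]
orientation: [[0.014, 1.0, 0.0], [1.0, -0.014, -0.0], [-0.0, 0.0, -1.0]]
contact_force: [-0.2, 0.1, -3.1]
opening: 23.9
```

drive_tool(commands=[[[0,0,-0.04],0],[[0,0,-0.03],0],[[0,0,0],0],[[0,0,0],0]])

```text
t: 12.45
ee_pos: [445.1, -305.0, 171.5]
orientation: [[0.014, 1.0, 0.001], [1.0, -0.014, -0.001], [-0.001, 0.001, -1.0]]
contact_force: [-2.5, 1.9, 10.7]
opening: 24.1
```

Touchdown at +10 N. I'll release, retreat and go to the small bottle.

drive_tool(commands=[[[0,0,0.04],0],[[0,0,0],0],[[0,0,0],0],[[0,0,0],0],[[0,0,0.3],0],[[0,0,0.7],0],[[0,0,1],0],[[0,0,1],0]], gripper=0.5)

```text
t: 13.45
ee_pos: [444.7, -304.7, 262.5]
orientation: [[0.014, 1.0, 0.0], [1.0, -0.014, -0.0], [-0.0, 0.0, -1.0]]
contact_force: [-0.6, -0.3, 0.2]
opening: 42.8
```

drive_tool(commands=[[[0,0,0.5],0],[[0,1,0],0],[[0,1,0],0],[[0,1,0],0],[[0,1,0],0],[[0,1,0],0],[[0,1,0],0],[[0,1,0],0]], gripper=1)

```text
t: 14.45
ee_pos: [444.3, -93.7, 276.0]
orientation: [[0.015, 1.0, -0.001], [1.0, -0.015, 0.0], [0.0, -0.001, -1.0]]
contact_force: [0.0, -0.7, 0.2]
opening: 85.5
```

drive_tool(commands=[[[0,1,0],0],[[0,1,0],0],[[0,1,0],0],[[0,1,0],0],[[0,1,0],0],[[0,1,0],0],[[0,1,0],0],[[0,1,0],0]])

```text
t: 15.45
ee_pos: [444.3, 146.2, 276.0]
orientation: [[0.015, 1.0, -0.001], [1.0, -0.015, -0.0], [-0.0, -0.001, -1.0]]
contact_force: [0.3, 0.4, 0.4]
opening: 85.7
```

drive_tool(commands=[[[0.1,1,0],0],[[0.1,1,0],0],[[0.1,1,0],0],[[0,1,0],0],[[0,0,0],0],[[0,0,0],0]])

```text
t: 16.2
ee_pos: [453.3, 264.7, 275.8]
orientation: [[0.014, 1.0, -0.001], [1.0, -0.014, -0.001], [-0.001, -0.001, -1.0]]
contact_force: [-0.1, -0.4, -0.2]
opening: 85.7
```

```bash
python3 - <<'E'
from h import *
print(status.state()["ee_pos"])
d=cam("wrist");blob(d,(454,288.2,132),"dark",30);blob(d,(620.7,279.4,58),"blue",30);t=cam("top")
blob(t,(444.6,-304.5,190),"dark",9)
a=cv2.resize(d["frame"][:,:,::-1],(512,384));o=np.zeros((384,800,3),np.uint8);o[:,:512]=a
o[:,512:]=cv2.resize(t["frame"][210:290,320:380,::-1],(288,384),interpolation=cv2.INTER_CUBIC);cv2.imwrite("pics/w3.png",o)
E
```

```text
[453.3071847  264.70048002 275.83187757]
dark (454, 288.2, 132) px [278.6 189.8] [265 176  28  29 626] -> [453.4 290.1 132. ]
blue (620.7, 279.4, 58) px [265.2 290.7] [247 274  37  34 990] -> [618.8 279.4  58. ]
dark (444.6, -304.5, 190) px [368.9 251. ] [362 245  15  13 155] -> [ 446.7 -299.5  190. ]
```

View pics/w3.png

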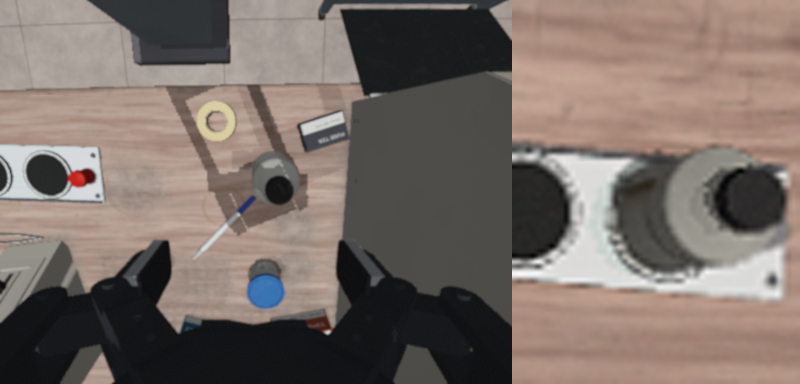

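The tall bottle stands on coaster d (right panel). The small cap is at wrist pixel (279,190), giving (453.5, 289.5).

drive_tool(commands=[[[0,0.82,0],0],[[0,0,-1],0],[[0,0,-1],0],[[0,0,-1],0],[[0,0,-1],0],[[0,0,-0.7],0],[[0,0,-0.37],0],[[0,0,0],0]])

```text
t: 17.3
ee_pos: [453.5, 289.2, 123.7]
orientation: [[0.015, 1.0, -0.001], [1.0, -0.015, -0.001], [-0.001, -0.001, -1.0]]
contact_force: [-0.5, 0.4, -0.1]
opening: 85.0
```

drive_tool(commands=[[[0,0,0],0],[[0,0,0],0],[[0,0,0],0],[[0,0,0],0],[[0,0,0],0],[[0,0,0],0],[[0,0,0],0],[[0,0,0],0]], gripper=0, force=20)

```text
t: 18.3
ee_pos: [454.0, 290.1, 124.6]
orientation: [[0.014, 1.0, 0.001], [1.0, -0.014, 0.0], [0.0, 0.001, -1.0]]
contact_force: [-1.2, 1.0, 5.2]
opening: 21.9
```

drive_tool(commands=[[[0,0,0],0],[[0,0,0],0],[[0,0,0.2],0],[[0,0,0.5],0],[[0,0,0.8],0],[[0,0,0.8],0],[[0,0,0.5],0],[[0,-0.2,0.2],0]], gripper=0, force=60)

```text
t: 19.3
ee_pos: [454.1, 284.0, 215.2]
orientation: [[0.014, 1.0, 0.002], [1.0, -0.014, 0.001], [0.001, 0.002, -1.0]]
contact_force: [0.4, -0.0, -2.9]
opening: 20.9
```

drive_tool(commands=[[[0,-0.5,0],-0.5],[[0,-0.9,0],-0.8],[[0,-0.9,0],-0.8],[[0,-0.9,0],-0.8],[[0,-0.9,0],-0.8],[[0,-0.9,0],-0.8],[[0,-0.9,0],-0.8],[[0,-0.9,0],-0.8]])

```text
t: 20.3
ee_pos: [452.9, 78.6, 213.5]
orientation: [[0.764, 0.645, -0.002], [0.645, -0.764, -0.0], [-0.001, -0.001, -1.0]]
contact_force: [0.5, 0.5, -1.5]
opening: 20.6
```

drive_tool(commands=[[[0,-0.9,0],-0.8],[[0,-0.9,0],-0.8],[[0,-0.9,0],-0.8],[[0,-0.9,0],-0.8],[[0,-0.9,0],-0.8],[[-0.1,-0.9,0],-0.8],[[-0.1,-0.9,0],-0.3],[[0,-0.9,0],0]])

```text
t: 21.3
ee_pos: [446.5, -137.0, 213.5]
orientation: [[1.0, -0.008, -0.002], [-0.008, -1.0, 0.001], [-0.002, -0.001, -1.0]]
contact_force: [-0.2, -1.0, -1.6]
opening: 20.6
```

drive_tool(commands=[[[0,-0.9,0],0],[[0,-0.7,0],0],[[0,-0.4,0],0],[[0,0,0],0],[[0,0,0],0]])

```text
t: 21.92
ee_pos: [447.3, -195.4, 213.8]
orientation: [[1.0, -0.007, -0.001], [-0.007, -1.0, 0.001], [-0.001, -0.001, -1.0]]
contact_force: [-0.2, 0.8, -2.1]
opening: 20.8
```

drive_tool(commands=[[[0,-0.4,0],0],[[0,-0.22,0],0],[[0,0,-0.6],0],[[0,0,-0.9],0],[[0,0,-0.6],0],[[0,0,-0.3],0],[[0,0,-0.12],0],[[0,0,0],0]])

```text
t: 22.92
ee_pos: [448.0, -215.0, 138.8]
orientation: [[1.0, -0.007, 0.0], [-0.007, -1.0, -0.0], [0.0, 0.0, -1.0]]
contact_force: [0.5, 0.8, -2.1]
opening: 20.5
```

drive_tool(commands=[[[0,0,-0.05],0],[[0,0,-0.05],0],[[0,0,0],0],[[0,0,0],0]])

```text
t: 23.42
ee_pos: [447.7, -214.8, 135.6]
orientation: [[1.0, -0.008, 0.0], [-0.008, -1.0, -0.0], [0.0, 0.0, -1.0]]
contact_force: [-0.1, 0.0, -2.0]
opening: 20.5
```

drive_tool(commands=[[[0,0,-0.04],0],[[0,0,-0.03],0],[[0,0,0],0],[[0,0,0],0]])

```text
t: 23.92
ee_pos: [448.3, -215.1, 134.7]
orientation: [[1.0, -0.007, 0.001], [-0.007, -1.0, -0.001], [0.001, 0.001, -1.0]]
contact_force: [-2.0, 1.6, 12.6]
opening: 20.7
```

drive_tool(commands=[[[0,0,0.05],0],[[0,0,0],0],[[0,0,0],0],[[0,0,0],0],[[0,0,0.3],0],[[0,0,0.7],0],[[0,0,1],0],[[0,0,1],0]], gripper=0.5)

```text
t: 24.92
ee_pos: [447.6, -214.7, 226.2]
orientation: [[1.0, -0.008, -0.0], [-0.008, -1.0, -0.0], [-0.0, 0.0, -1.0]]
contact_force: [-0.3, 0.3, 0.2]
opening: 42.8
```

drive_tool(commands=[[[0,1,0],0],[[0,1,0],0],[[0,1,0],0],[[0,1,0],0],[[0,1,0],0],[[0,1,0],0],[[0,1,0],0],[[0.2,1,0],0]], gripper=1)

```text
t: 25.92
ee_pos: [453.4, 26.2, 225.5]
orientation: [[1.0, -0.008, 0.0], [-0.008, -1.0, -0.0], [0.0, 0.0, -1.0]]
contact_force: [1.0, 0.2, -0.6]
opening: 85.2
```

drive_tool(commands=[[[0.9,1,0],0],[[0.9,1,0],0],[[0.9,1,0],0],[[1,0,0],0],[[1,0,0],0],[[0,0,0],0],[[0,0,0],0]])

```text
t: 26.8
ee_pos: [593.9, 115.2, 224.9]
orientation: [[1.0, -0.008, -0.001], [-0.008, -1.0, -0.0], [-0.001, 0.0, -1.0]]
contact_force: [-0.2, -0.3, -0.4]
opening: 85.3
```

```bash
python3 - <<'E'
from h import *
print(status.state()["ee_pos"])
d=cam("wrist");blob(d,(600,114.5,85),"dark",13);save(d,"w4",None,1.0);t=cam("top")
o=np.zeros((384,800,3),np.uint8);o[:,:512]=d["frame"][:,:,::-1]
o[:,512:]=cv2.resize(t["frame"][210:290,310:370,::-1],(288,384),interpolation=cv2.INTER_CUBIC);cv2.imwrite("pics/w4.png",o)
print((proj(d,np.array((600,114.5,85.)))))
E
```

```text
[593.85592651 115.19548207 224.8674591 ]
dark (600, 114.5, 85) px [260.4 190.4] [248 179  24  22 332] -> [601.3 116.5  85. ]
[259.06752274 192.33669264]
```

View pics/w4.png

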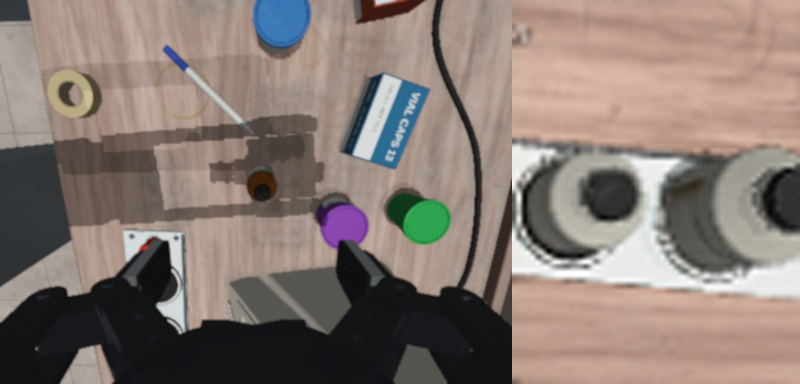

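The tall and small bottles stand on d and c (right panel). The brown cap is at wrist (262,191), giving about (601,115.5). Purple at (344,226) is clear of the fingers.

drive_tool(commands=[[[0.24,0,-0.5],0],[[0,0,-1],0],[[0,0,-1],0],[[0,0,-1],0],[[0,0,-0.7],0],[[0,0,-0.5],0],[[0,0,0],0],[[0,0,0],0]])

```text
t: 27.9
ee_pos: [602.5, 115.3, 84.4]
orientation: [[1.0, -0.008, 0.001], [-0.008, -1.0, 0.0], [0.001, -0.0, -1.0]]
contact_force: [-0.1, 0.7, 0.6]
opening: 85.4
```

drive_tool(commands=[[[0,0,0],0],[[0,0,0],0],[[0,0,0],0],[[0,0,0],0],[[0,0,0],0],[[0,0,0],0],[[0,0,0],0],[[0,0,0],0]], gripper=0, force=20)

```text
t: 28.9
ee_pos: [602.1, 115.3, 84.0]
orientation: [[1.0, -0.007, 0.0], [-0.007, -1.0, 0.0], [0.0, -0.0, -1.0]]
contact_force: [-0.1, 0.1, 4.0]
opening: 13.3
```

drive_tool(commands=[[[0,0,0],0],[[0,0,0],0],[[0,0,0.2],0],[[0,0,0.6],0],[[0,0,0.9],0],[[-0.3,0,0.6],0],[[-0.6,0,0.2],0],[[-0.9,-0.2,0],0]], gripper=0, force=40)

```text
t: 29.9
ee_pos: [546.6, 109.4, 159.3]
orientation: [[1.0, -0.007, 0.0], [-0.007, -1.0, 0.0], [0.0, -0.0, -1.0]]
contact_force: [-1.2, -0.0, -0.2]
opening: 12.9
```

drive_tool(commands=[[[-0.9,-0.4,0],0],[[-0.9,-0.7,0],0],[[-0.7,-0.9,0],0],[[-0.5,-0.9,0],0],[[-0.2,-0.9,0],0],[[0,-0.9,0],0],[[0,-0.9,0],0],[[0,-0.9,0],0]])

```text
t: 30.9
ee_pos: [449.7, -85.8, 158.4]
orientation: [[1.0, -0.008, -0.002], [-0.008, -1.0, 0.001], [-0.002, -0.001, -1.0]]
contact_force: [-0.2, -0.0, 0.2]
opening: 12.8
```

drive_tool(commands=[[[0,-0.7,0],0],[[0,-0.4,0],0],[[0,-0.2,0],0],[[0,0,0],0],[[0,0,0],0]])

```text
t: 31.52
ee_pos: [451.7, -124.1, 158.8]
orientation: [[1.0, -0.007, -0.0], [-0.007, -1.0, 0.0], [-0.0, -0.0, -1.0]]
contact_force: [-0.5, 0.8, -0.7]
opening: 12.4
```

drive_tool(commands=[[[0,0,-0.4],0],[[0,0,-0.8],0],[[0,0,-0.5],0],[[0,0,-0.25],0],[[0,0,-0.1],0],[[0,0,-0.05],0],[[0,0,0],0],[[0,0,0],0]])

```text
t: 32.52
ee_pos: [452.2, -124.9, 96.2]
orientation: [[1.0, -0.008, 0.001], [-0.008, -1.0, -0.0], [0.001, 0.0, -1.0]]
contact_force: [-0.6, -0.4, 0.7]
opening: 12.8
```

drive_tool(commands=[[[0,0,-0.03],0],[[0,0,-0.03],0],[[0,0,0],0],[[0,0,0],0]])

```text
t: 33.02
ee_pos: [452.0, -124.8, 94.1]
orientation: [[1.0, -0.008, 0.0], [-0.008, -1.0, -0.0], [0.0, 0.0, -1.0]]
contact_force: [0.5, -0.2, -0.3]
opening: 12.8
```

drive_tool(commands=[[[0,0,-0.03],0],[[0,0,-0.02],0],[[0,0,0],0],[[0,0,0],0]])

```text
t: 33.52
ee_pos: [452.5, -125.0, 94.0]
orientation: [[1.0, -0.007, 0.001], [-0.007, -1.0, -0.001], [0.001, 0.001, -1.0]]
contact_force: [-3.1, 1.9, 17.4]
opening: 13.0
```

drive_tool(commands=[[[0,0,0.05],0],[[0,0,0],0],[[0,0,0],0],[[0,0,0],0],[[0,0,0.3],0],[[0,0,1],0],[[0,0,1],0],[[0,0.5,1],0]], gripper=0.5)

```text
t: 34.52
ee_pos: [452.1, -110.2, 194.6]
orientation: [[1.0, -0.009, 0.001], [-0.009, -1.0, -0.001], [0.001, 0.001, -1.0]]
contact_force: [0.8, -0.6, 0.3]
opening: 42.8
```

drive_tool(commands=[[[0,1,0.3],0.9],[[0,1,0],0.9],[[0,1,0],0.9],[[0,1,0],0.9],[[0,1,0],0.9],[[0.4,1,0],0.9],[[0.7,1,0],0.9],[[0.8,1,0],0.9]], gripper=1)

```text
t: 35.52
ee_pos: [509.2, 131.3, 202.7]
orientation: [[0.538, 0.843, 0.0], [0.843, -0.538, -0.0], [0.0, 0.0, -1.0]]
contact_force: [1.2, -0.9, 0.6]
opening: 85.1
```

drive_tool(commands=[[[0.8,1,0],0.9],[[0.8,1,0],0.9],[[0.8,1,0],0.9],[[0.8,1,0],0.9],[[0.4,0.9,0],0.45],[[0,0,0],0],[[0,0,0],0]])

```text
t: 36.4
ee_pos: [616.2, 276.7, 202.1]
orientation: [[0.008, 1.0, -0.001], [1.0, -0.008, -0.001], [-0.001, -0.001, -1.0]]
contact_force: [-0.4, 0.7, 0.3]
opening: 85.2
```

```bash
python3 - <<'E'
from h import *
print(status.state()["ee_pos"],status.state()["orientation"][:,0])
d=cam("wrist");blob(d,(619.5,279.4,58),"blue",45);t=cam("top")
o=np.zeros((384,800,3),np.uint8);o[:,:512]=d["frame"][:,:,::-1]
o[:,512:]=cv2.resize(t["frame"][210:280,270:370,::-1],(288,202),interpolation=cv2.INTER_CUBIC).repeat(1,0) if False else np.vstack([cv2.resize(t["frame"][210:280,270:370,::-1],(288,202),interpolation=cv2.INTER_CUBIC),np.zeros((182,288,3),np.uint8)]);cv2.imwrite("pics/w5.png",o)
E
```

```text
[616.2482928  276.68859917 202.0848296 ] [ 7.98026870e-03  9.99967797e-01 -8.49049771e-04]
blue (619.5, 279.4, 58) px [256.  194.2] [ 230  168   53   53 2133] -> [620.6 279.5  58. ]
```

View pics/w5.png

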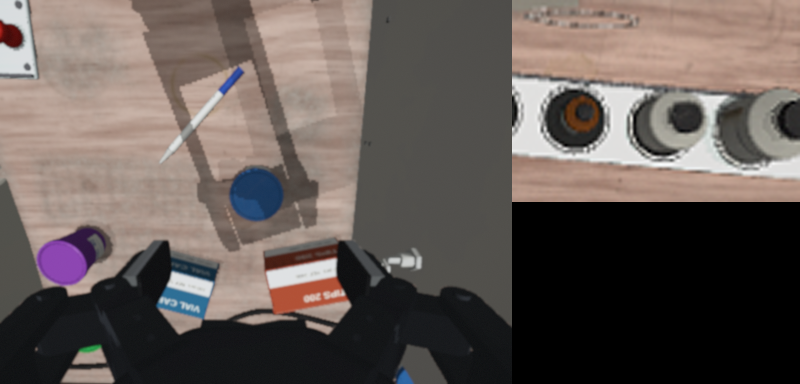

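Brown is on b and upright. The cup lid is at wrist (256,194), giving (620.6, 279.5), and the boxes are clear of the jaw axis.

drive_tool(commands=[[[0.14,0.1,-0.5],0],[[0,0,-1],0],[[0,0,-1],0],[[0,0,-1],0],[[0,0,-0.9],0],[[0,0,-0.7],0],[[0,0,-0.36],0],[[0,0,0],0]])

```text
t: 37.5
ee_pos: [620.7, 280.0, 37.5]
orientation: [[0.008, 1.0, -0.001], [1.0, -0.008, -0.001], [-0.001, -0.001, -1.0]]
contact_force: [0.4, 0.0, 0.6]
opening: 85.2
```

drive_tool(commands=[[[0,0,0],0],[[0,0,0],0],[[0,0,0],0],[[0,0,0],0],[[0,0,0],0],[[0,0,0],0],[[0,0,0],0]], gripper=0, force=30)

```text
t: 38.38
ee_pos: [622.1, 280.5, 39.6]
orientation: [[0.008, 1.0, 0.002], [1.0, -0.008, 0.001], [0.001, 0.002, -1.0]]
contact_force: [-0.6, -0.9, 5.5]
opening: 51.9
```

drive_tool(commands=[[[0,0,0.2],0],[[0,0,0.6],0],[[0,0,0.9],0],[[0,0,0.8],0],[[-0.3,-0.2,0.5],0],[[-0.6,-0.5,0],-0.8],[[-0.7,-0.9,0],-0.8],[[-0.7,-0.9,0],-0.8]])

```text
t: 39.38
ee_pos: [550.4, 204.3, 128.6]
orientation: [[0.339, 0.941, -0.001], [0.941, -0.339, -0.0], [-0.001, -0.0, -1.0]]
contact_force: [0.0, -0.4, -0.3]
opening: 51.7
```

drive_tool(commands=[[[-0.7,-0.9,0],-0.8],[[-0.7,-0.9,0],-0.8],[[-0.7,-0.9,0],-0.8],[[-0.6,-0.9,0],-0.8],[[-0.4,-0.9,0],-0.8],[[-0.1,-0.9,0],-0.8],[[0,-0.9,0],-0.8],[[0,-0.7,0],-0.8]])

```text
t: 40.38
ee_pos: [455.0, -5.7, 128.6]
orientation: [[0.946, 0.324, -0.0], [0.324, -0.946, -0.0], [-0.0, -0.0, -1.0]]
contact_force: [-0.7, -0.0, -0.7]
opening: 51.7
```

drive_tool(commands=[[[0,-0.5,0],-0.8],[[0,-0.3,0],-0.8],[[0,-0.1,0],-0.8],[[0,0,0],-0.05],[[0,0,0],0],[[0,0,0],0]])

```text
t: 41.12
ee_pos: [455.9, -31.5, 128.3]
orientation: [[1.0, -0.006, -0.0], [-0.006, -1.0, 0.0], [-0.0, -0.0, -1.0]]
contact_force: [0.8, 0.6, -0.4]
opening: 51.6
```

drive_tool(commands=[[[0,-0.1,-0.4],0],[[0,0,-0.8],0],[[0,0,-0.7],0],[[0,0,-0.35],0],[[0,0,-0.2],0],[[0,0,-0.05],0],[[0,0,0],0],[[0,0,0],0]])

```text
t: 42.12
ee_pos: [456.5, -34.9, 53.7]
orientation: [[1.0, -0.007, 0.001], [-0.007, -1.0, -0.0], [0.001, 0.0, -1.0]]
contact_force: [-0.5, 0.2, -0.3]
opening: 51.3
```

drive_tool(commands=[[[0,0,-0.04],0],[[0,0,-0.03],0],[[0,0,-0.03],0],[[0,0,0],0],[[0,0,0],0]])

```text
t: 42.75
ee_pos: [456.1, -34.8, 50.2]
orientation: [[1.0, -0.008, -0.0], [-0.008, -1.0, 0.0], [-0.0, -0.0, -1.0]]
contact_force: [-0.1, 0.3, -0.1]
opening: 51.8
```

drive_tool(commands=[[[0,0,-0.03],0],[[0,0,-0.02],0],[[0,0,0],0],[[0,0,0],0]])

```text
t: 43.25
ee_pos: [456.2, -34.8, 49.5]
orientation: [[1.0, -0.008, 0.0], [-0.008, -1.0, -0.0], [0.0, 0.0, -1.0]]
contact_force: [-2.8, 0.5, 12.0]
opening: 51.6
```

drive_tool(commands=[[[0,0,0.02],0],[[0,0,0],0],[[0,0,0],0],[[0,0,0],0],[[0,0,0.3],0],[[0,0,0.7],0],[[0,0,1],0],[[0,0,1],0]], gripper=1)

```text
t: 44.25
ee_pos: [455.9, -34.7, 140.7]
orientation: [[1.0, -0.008, -0.0], [-0.008, -1.0, 0.0], [-0.0, -0.0, -1.0]]
contact_force: [-0.7, -0.2, -0.4]
opening: 85.3
```

drive_tool(commands=[[[0,0,1],0],[[0,0.5,1],0],[[0,1,0.5],0],[[0,1,0],0],[[0,1,0],0],[[0,1,0],0],[[0,1,0],0],[[0,1,0],0]])

```text
t: 45.25
ee_pos: [455.8, 161.2, 215.0]
orientation: [[1.0, -0.008, 0.0], [-0.008, -1.0, 0.0], [0.0, -0.0, -1.0]]
contact_force: [-0.2, -1.3, 0.1]
opening: 85.6
```

drive_tool(commands=[[[0,1,0.5],0],[[0,0.5,0.5],0],[[0,0,0],0],[[0,0,0],0]])

```text
t: 45.75
ee_pos: [455.6, 204.6, 244.1]
orientation: [[1.0, -0.007, -0.001], [-0.007, -1.0, -0.001], [-0.001, 0.001, -1.0]]
contact_force: [-0.6, -1.2, -0.8]
opening: 85.6
```

```bash
python3 - <<'E'
from h import *
t=cam("top");save(t,"t6",(225,200,385,290),5);s=cam("scene")
save(s,"s6",(260,100,370,240),4)
hsv=cv2.cvtColor(t["frame"],cv2.COLOR_RGB2HSV)
blob(t,(456,-34.7,68),"blue",12);blob(t,(452,-124.5,95),"dark",5);blob(t,(447.7,-214.5,142),"dark",8);blob(t,(444.5,-304.5,190),"dark",9)
for p in((456,-34.7,68),(452,-124.5,95),(447.7,-214.5,142),(444.5,-304.5,190)): print(((proj(t,np.array(p,float))-[225,200])*5).round(),((proj(s,np.array(p,float))-[260,100])*4).round())
E
```

```text
blue (456, -34.7, 68) px [261.  247.4] [252 238  20  20 302] -> [453.4 -33.1  68. ]
dark (452, -124.5, 95) px [294.6 248.3] [292 246   6   6  32] -> [ 452.9 -124.5   95. ]
dark (447.7, -214.5, 142) px [330.1 250.3] [325 246  11  10  89] -> [ 448.2 -212.1  142. ]
dark (444.5, -304.5, 190) px [368.9 251. ] [362 245  15  13 155] -> [ 446.7 -299.5  190. ]
[183. 233.] [206. 369.]
[348. 243.] [240. 254.]
[530. 253.] [276. 126.]
[729. 260.] [310.  -1.]
```

View pics/t6.png

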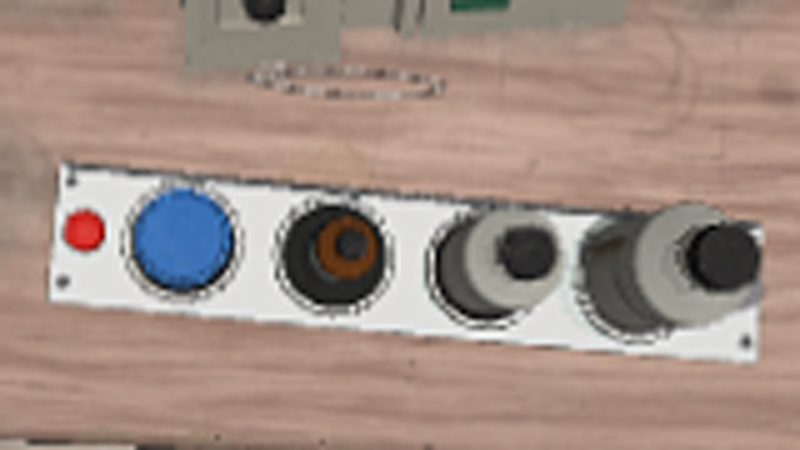

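View pics/s6.png

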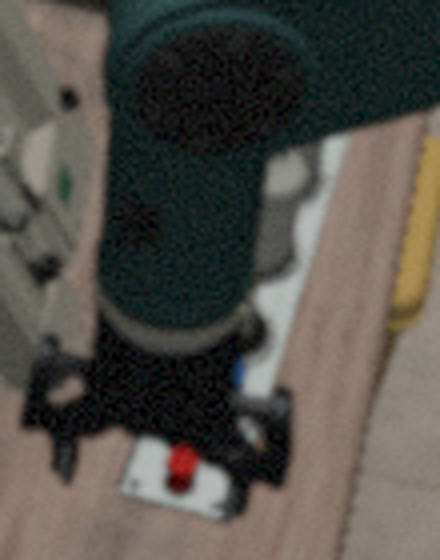

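In the top view the cup is on a beside the red knob, with brown on b, small on c and tall on d. All stand upright, centred to within about 5 mm, and the arm is clear of them. The arm blocks the scene camera, so that picture adds nothing. I'll hand in.

```bash
python3 -c "
from h import *
s=status.state();print(s['t'],s['contact_force']);r.close_job()"
```

```text
45.85 [-0.6104796  -1.0987628   0.45839194]
the job is handed in; nothing more can be done
```

All four containers stand upright on their coasters in height order: cup on a beside the red knob, brown bottle on b, small bottle on c and tall bottle on d beside the grey knob. I handed the job in at about 46 s; it reports no verdict.

- **Moves:** I placed them tallest first. The first grip on the tall bottle was about 15° off in yaw, so I opened, turned and gripped again. The other three needed one grip each. At each placing I lowered until the wrist force showed touchdown (10–17 N) before letting go.
- **Last checks:** At release the arm's position was within about 1 mm of each coaster centre. In the final top view the offsets were about 3 mm for the cup, 1 mm for the brown bottle and 2.5 mm for the small bottle, against the 14 mm allowed.
- **Disagreement:** The tall bottle read about 5 mm off in that view, though the search window probably clipped its cap.
- **Unconfirmed:** The arm blocked the scene camera's view, so it gave no second check. The arm was clear of everything, with no meaningful contact force.

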